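Load slide carriers into the incubation tray

TASK

Take the grey cover off the white incubation tray and set it down flat on the cork mat. Then lay every slide carrier from the blue pad across the two steel rails in the tray, each one upright, flat on both rails and square to them, side by side without overlapping. Finally put the cover back on the tray, fully down, without disturbing the bottle, jar and beaker.

Things in the scene. Friction and masses are not known exactly. Their poses are not given: they have to be found in the camera images.
- tray: white low tray, fixed. Origin: centre of the underside, on the bench; x: long axis, y across. Outer flange 250 by 180 mm (x, y), upper face at z = 14 mm; inside it an upright wall, 228 by 158 mm outside, 216 by 146 mm inside, top at z = 28 mm; dark inner floor at 6 mm. Covered at the start
- rails (a point): middle of the plane of the rail tops, 22 mm above the tray's origin, axes as the tray's. The two steel rails run along x over the whole inner length (216 mm), centred at y = -42 and +42 mm, 8 mm wide. A carrier laid across them has its origin at this height, its y along this y (either way round); five fit, one every 42 mm
- cover: loose grey hood, 400 g, 246 by 176 mm (x, y), open below, 56 mm high, 52 mm inside, walls 4 mm. Ridge handle along x at the middle of its top, 90 (x) by 16 (y) mm, 56 to 86 mm above the lower edge: pinch along y from above. Origin: centre of the lower edge's plane. Starts on the tray's flange, axes aligned, origin 14 mm above the tray's, 5 mm of play round the wall
- mat: fixed brown cork mat on the bench, 270 by 200 by 3 mm (x, y, z), where the cover is to be set aside with its x roughly along the mat's x. Origin: centre of the underside. Nothing stands on it
- pad: fixed blue bench pad, 330 by 190 by 4 mm (x, y, z), on which the carriers start. Origin: centre of the underside
- carrier1: loose aluminium slide carrier, 110 g: flat bar 32 (x) by 120 (y) by 8 mm with a glass slide fixed on top; at its middle an upright grip tab, 22 (x) by 12 (y) mm, from 8 to 36 mm above the underside, to be pinched along y from above. Origin: centre of the underside; z up. Starts upright on the pad, y roughly along the pad's y. May be absent; all carriers are alike
- carrier2: loose aluminium slide carrier, 110 g: flat bar 32 (x) by 120 (y) by 8 mm with a glass slide fixed on top; at its middle an upright grip tab, 22 (x) by 12 (y) mm, from 8 to 36 mm above the underside, to be pinched along y from above. Origin: centre of the underside; z up. Starts upright on the pad, y roughly along the pad's y. May be absent; all carriers are alike
- carrier3: loose aluminium slide carrier, 110 g: flat bar 32 (x) by 120 (y) by 8 mm with a glass slide fixed on top; at its middle an upright grip tab, 22 (x) by 12 (y) mm, from 8 to 36 mm above the underside, to be pinched along y from above. Origin: centre of the underside; z up. Starts upright on the pad, y roughly along the pad's y. May be absent; all carriers are alike
- carrier4: loose aluminium slide carrier, 110 g: flat bar 32 (x) by 120 (y) by 8 mm with a glass slide fixed on top; at its middle an upright grip tab, 22 (x) by 12 (y) mm, from 8 to 36 mm above the underside, to be pinched along y from above. Origin: centre of the underside; z up. Starts upright on the pad, y roughly along the pad's y. May be absent; all carriers are alike
- carrier5: loose aluminium slide carrier, 110 g: flat bar 32 (x) by 120 (y) by 8 mm with a glass slide fixed on top; at its middle an upright grip tab, 22 (x) by 12 (y) mm, from 8 to 36 mm above the underside, to be pinched along y from above. Origin: centre of the underside; z up. Starts upright on the pad, y roughly along the pad's y. May be absent; all carriers are alike
- bottle: bystander: amber bottle, 52 mm across, 120 mm high, loose; origin: centre of the underside. Leave it alone
- jar: bystander: clear jar, 56 mm across, 70 mm high, loose; origin: centre of the underside. Leave it alone
- beaker: bystander: glass beaker, 66 mm across, 85 mm high, loose; origin: centre of the underside. Leave it alone
Things that resemble listed ones, but are neither listed nor needed, are in the scene too. What is shaped like the carrier1 but orange or turquoise is not meant.

How it is judged:
On the way, in this order (a step that is already met when the one before it is completed fails the run):
1. the cover lies flat on the mat, released (horizontal distance between cover and mat below 0.06 m and height (world z) of cover below 0.008 m and angle between cover's own z axis and vertical below 0.06 rad and linear speed of cover below 0.02 m/s and contact force between the fingers and cover below 0.3 N), for 0.3 s.
2. every carrier lies across both rails, released, with the cover off the tray (z of carrier1 in the frame of tray between 0.018 and 0.026 m and y of carrier1 in the frame of tray between -0.014 and 0.014 m and x of carrier1 in the frame of tray between -0.1 and 0.1 m and angle between each of carrier1, carrier2, carrier3, carrier4, carrier5's own z axis and vertical below 0.08 rad and angle between the y axis of each of carrier1, carrier2, carrier3, carrier4, carrier5 and the y axis of tray, either way round below 0.2 rad and linear speed of each of carrier1, carrier2, carrier3, carrier4, carrier5 below 0.02 m/s and z of carrier2 in the frame of tray between 0.018 and 0.026 m and y of carrier2 in the frame of tray between -0.014 and 0.014 m and x of carrier2 in the frame of tray between -0.1 and 0.1 m and z of carrier3 in the frame of tray between 0.018 and 0.026 m and y of carrier3 in the frame of tray between -0.014 and 0.014 m and x of carrier3 in the frame of tray between -0.1 and 0.1 m and z of carrier4 in the frame of tray between 0.018 and 0.026 m and y of carrier4 in the frame of tray between -0.014 and 0.014 m and x of carrier4 in the frame of tray between -0.1 and 0.1 m and z of carrier5 in the frame of tray between 0.018 and 0.026 m and y of carrier5 in the frame of tray between -0.014 and 0.014 m and x of carrier5 in the frame of tray between -0.1 and 0.1 m and horizontal distance between cover and tray above 0.15 m and contact force between the fingers and carrier1 below 0.3 N and contact force between the fingers and carrier2 below 0.3 N and contact force between the fingers and carrier3 below 0.3 N and contact force between the fingers and carrier4 below 0.3 N and contact force between the fingers and carrier5 below 0.3 N), for 0.3 s.
At the end, for the whole second after the job is handed in: Every carrier lies across both rails: within 4 mm of height, level to 0.08 rad, square to 0.2 rad, centre within 14 mm of the middle line and 100 mm along it. The cover stands on the flange within 4 mm of height, 10 mm sideways, 0.1 rad of yaw, 0.04 rad of level. All at rest (z of carrier1 in the frame of tray between 0.018 and 0.026 m and y of carrier1 in the frame of tray between -0.014 and 0.014 m and x of carrier1 in the frame of tray between -0.1 and 0.1 m and angle between each of carrier1, carrier2, carrier3, carrier4, carrier5's own z axis and vertical below 0.08 rad and angle between the y axis of each of carrier1, carrier2, carrier3, carrier4, carrier5 and the y axis of tray, either way round below 0.2 rad and linear speed of each of carrier1, carrier2, carrier3, carrier4, carrier5, cover below 0.02 m/s and z of carrier2 in the frame of tray between 0.018 and 0.026 m and y of carrier2 in the frame of tray between -0.014 and 0.014 m and x of carrier2 in the frame of tray between -0.1 and 0.1 m and z of carrier3 in the frame of tray between 0.018 and 0.026 m and y of carrier3 in the frame of tray between -0.014 and 0.014 m and x of carrier3 in the frame of tray between -0.1 and 0.1 m and z of carrier4 in the frame of tray between 0.018 and 0.026 m and y of carrier4 in the frame of tray between -0.014 and 0.014 m and x of carrier4 in the frame of tray between -0.1 and 0.1 m and z of carrier5 in the frame of tray between 0.018 and 0.026 m and y of carrier5 in the frame of tray between -0.014 and 0.014 m and x of carrier5 in the frame of tray between -0.1 and 0.1 m and z of cover in the frame of tray between 0.01 and 0.018 m and horizontal distance between cover and tray below 0.01 m and angle between the x axis of cover and the x axis of tray, either way round below 0.1 rad and angle between cover's own z axis and vertical below 0.04 rad); the robot touches nothing.
It fails at once if the bottle is pushed more than 30 mm or tipped over (distance of bottle from where it was at the start of the episode above 0.03 m or angle between bottle's own z axis and vertical above 0.5 rad).
It fails at once if the jar is pushed more than 30 mm or tipped over (distance of jar from where it was at the start of the episode above 0.03 m or angle between jar's own z axis and vertical above 0.5 rad).
It fails at once if the beaker is pushed more than 30 mm or tipped over (distance of beaker from where it was at the start of the episode above 0.03 m or angle between beaker's own z axis and vertical above 0.5 rad).
Of carrier1, carrier2, carrier3, carrier4, carrier5 only 3 to 5 are there at a start; the rules pass over those that are not, and their reading is None.
At some moment in a run one of carrier1, carrier2, carrier3, carrier4, carrier5 may be knocked a few centimetres aside while the robot is not near it.
Once in a run the grip may slacken for a moment while it holds something.
It also fails if it takes over 210 s, if anything falls off the work surface, if the arm or the gripper's body presses on something with over 40 N, if the wrist force passes 120 N, or if a joint passes its speed limit or range.

ROBOT

A 6-joint arm with a two-finger parallel gripper is mounted at the origin on the work surface. World frame = base frame: x ahead of the robot, y to its left, z up, the work surface at z = 0. Lengths are in m, angles in rad, forces in N, time in s.
With the tool pointing down it reaches from about 0.425 to 0.95 m from the base axis. Payload 3.5 kg.
Tool frame: the origin (TCP) lies on the centre line of the jaws, within the pads' length; the fingertips stand 19 mm ahead of it and the grasp point (between the pads) is the TCP; z points along the fingers, y is the line along which they close (so a half turn about z gives the same grasp; the last joint's range is limited). The gripper opens to 85 mm and grips with 20 to 120 N. Pads are 22 mm wide; open, the fingers measure 114 mm over their backs; the gripper's body (76 mm by 85 mm) begins 54 mm behind the grasp point. The pads swing forward as they close: fully open they stand 13 mm farther back than shut.
Start: joints at [1.029, 0.286, 1.577, -0, 1.279, -0.15], TCP at [0.258, 0.624, 0.25] pointing down, gripper open.
Joint ranges: [-2.77, 2.77], [-0.9, 2.22], [0.21, 2.48], [-1.53, 4.67], [0.24, 2.81], [-2.84, 2.84]. Speed limits (rad/s): [2.79, 2.79, 3.14, 3.14, 3.14, 3.14].

INTERFACE

Orientations are given as a unit quaternion [x, y, z, w].
In Python, from plant import ctrl, imaging gives the robot as it stands. The module is installed in compiled form; this text tells all that it offers.
- The arm moves only by the shell command python3 -m handwheel 'ROWS' [OPENING] [FORCE]. ROWS is JSON, one flat list of numbers, 6 for each row, row after row: the shift along the world's x, y, z in units of 150 mm (1.0 is 150 mm), then the turn, a rotation vector about the world's x, y, z in units of 90 degrees (1.0 is 90 degrees). In form: [tx, ty, tz, rx, ry, rz, tx, ty, tz, rx, ry, rz, ...]. A call has 1 to 5 rows; each row shifts and turns the commanded pose from where the row before left it; what a row does not reach is not made up. A row lasts 1/12 s, in which the tool goes at most 41.7 mm and 7.16 degrees, less where a joint would pass 70% of its speed; a pose out of reach is approached as far as the arm can. A call with a number of a shift or a turn outside -1 to 1 is refused whole. A call with a gripper value outside its range is refused whole. OPENING is the opening, from 0 (shut) to 1 (fully open), set as the call begins (- or left out, the last holds). The fingers move at their own pace and stop on an object; FORCE is the grip in N (left out, the last holds). Time passes only in rows, so rows that do not move let the fingers close. It gives the time, the measured TCP pose, the force, the opening and the grip force at its end, in the units of the state.
- ctrl.get_state(): the state, without advancing time (a new reading comes with each control period).
- imaging.read_camera(name): name is "scene" or "top" or "wrist"; returns (picture, depth): 384x512x3 uint8, blue, green, red; 384x512 float32, m along the optical axis (not along the pixel's ray), 0 where there is no reading.
- imaging.get_calibration(name): a dict with "fovy" (degrees; the focal length in pixels is half the picture's height over the tangent of half this angle, whatever the lens; pixels are square), "cx", "cy" (the principal point, pixels), "R" (3x3) and "t" (3): a world point X has camera coordinates R X + t. Camera axes: x right, y down, z forward; pixel columns grow to the right and rows downward; lengths in m; the calibration is good to about 2 mm. A picture is of the moment at which its call begins: read the wrist's pose just before it. get_calibration takes no time and is no camera call; for the wrist camera it gives the pose at the moment of the call.
- ctrl.sign_off(): hands the job in; it is judged then, once.
The state is a dict: "time": time; "qpos": joint angles; "dq": joint speeds; "joint_efforts": joint torques, N m; "eef_pos": TCP position; "tcp_rot": TCP orientation; "contact_force": force on the tool from outside, world axes, zero at the start; "wrist_torque": the same for the moment, N m; "opening": opening from 0.0 (shut) to 1.0 (fully open); "finger_force": force on a finger pad.
Only numpy, scipy, OpenCV 4.12 (cv2) and the standard library are available. Lean on these libraries where they do the work, as an engineer would, in place of code of your own. Each camera call takes 0.05 s, during which the arm holds its last target. There are 200 camera calls.

## Working session

There is one attempt and no reset: what is moved stays moved. The work goes in short steps, Python scripts to look and compute and a shell command to move; the robot and the scene stay as the last step left them, time stands still between calls to the robot, and variables do not carry over. Pictures are saved under pics/ and viewed, at most 14 in all, crops included, and the job is handed in when it is done.

```bash
mkdir -p pics; cat > h.py <<'E'
import numpy as np,cv2
from plant import ctrl,imaging
def grab(n):
    c=imaging.get_calibration(n); im,d=imaging.read_camera(n); return im,d,c
def cloud(d,c):
    h,w=d.shape; f=h/2/np.tan(np.radians(c["fovy"])/2)
    v,u=np.mgrid[:h,:w]
    P=np.stack([(u-c["cx"])/f*d,(v-c["cy"])/f*d,d],-1)
    return (P-np.array(c["t"]))@np.array(c["R"])
E
python3 - <<'E'
from h import *
for n in("scene","top"):
    im,d,c=grab(n); cv2.imwrite(f"pics/{n}0.png",im); np.savez(f"{n}0.npz",im=im,d=d,P=cloud(d,c))
    print(n,{k:np.round(v,3).tolist() for k,v in c.items()}, (d>0).mean())
print(ctrl.get_state())
E
```

```text
scene {'fovy': 53.668, 'cx': 268.488, 'cy': 191.543, 'R': [[-0.815, 0.58, -0.01], [0.44, 0.607, -0.662], [-0.378, -0.544, -0.75]], 't': [0.339, -0.267, 1.244]} 0.9960886637369791
top {'fovy': 53.771, 'cx': 260.926, 'cy': 189.637, 'R': [[0.02, -1.0, -0.014], [-0.997, -0.019, -0.076], [0.076, 0.015, -0.997]], 't': [0.089, 0.505, 1.142]} 0.9959360758463541
{'time': 0.1, 'qpos': array([ 1.02901547e+00,  2.87121386e-01,  1.57805071e+00,  2.70702561e-05,
        1.27857848e+00, -1.49997359e-01]), 'dq': array([ 6.39157769e-05, -3.02940826e-04, -2.02042505e-03, -2.11713599e-03,
        8.42328178e-04, -5.51073643e-04]), 'joint_efforts': array([ 8.58812145e-04, -4.07295334e+01, -2.93702924e+01, -1.42062945e-04,
        3.38848105e-03,  7.35541335e-06]), 'eef_pos': array([0.25741601, 0.62338795, 0.24904501]), 'tcp_rot': array([ 1.94645033e-01,  9.80873155e-01, -1.01066821e-03, -3.77994201e-04]), 'contact_force': array([ 0.86262582,  0.49771118, -0.68752518]), 'wrist_torque': array([ 0.02051218, -0.01720023,  0.007687  ]), 'finger_force': 0.0, 'opening': 0.9970720842171573}
```

View pics/top0.png

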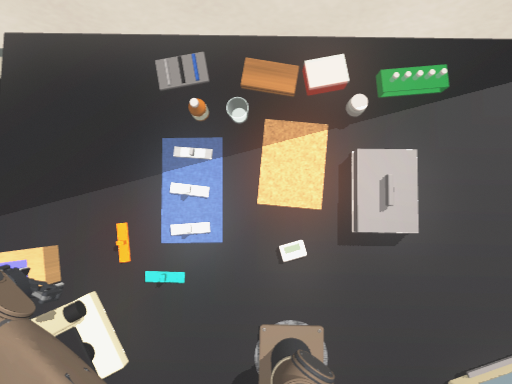

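View pics/scene0.png

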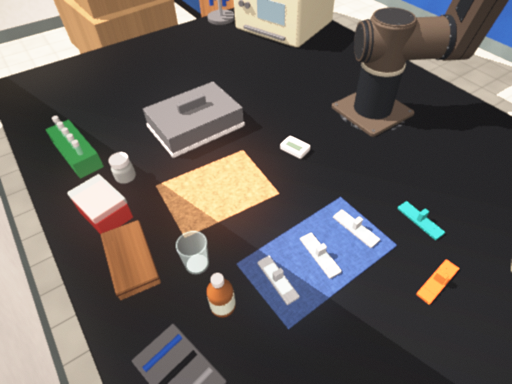

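The top view shows the covered tray at about (386,191), the handle at (390,191), the mat at (293,165), and three carriers on the pad at (193,153), (190,190) and (190,229). The bottle is at (198,108), the beaker at (238,110) and the jar probably at (357,105). The scene view agrees: three carriers, with the orange and turquoise decoys off the pad.

```bash
cat >> h.py <<'E'
def rect(pts):
    (c,s,a)=cv2.minAreaRect((pts*1000).astype(np.float32)); 
    if s[0]<s[1]: s=(s[1],s[0]); a+=90
    a=(a+90)%180-90
    return np.round(c,1),np.round(s,1),round(a,1)
def blobs(P,m,minn=15):
    n,l,st,_=cv2.connectedComponentsWithStats(m.astype(np.uint8))
    for i in range(1,n):
        if st[i,4]>=minn:
            q=P[l==i]; yield l==i,q
E
cat > meas.py <<'E'
from h import *
import sys
def run(n,P,im,d):
    R=lambda x,y:(P[...,0]>x[0])&(P[...,0]<x[1])&(P[...,1]>y[0])&(P[...,1]<y[1])&(d>0)
    b,g,r=[im[...,i].astype(int) for i in range(3)]
    z=P[...,2]
    for nm,m in dict(blue=(b>r+40)&(b>g+20)&(z<.03),cork=(r>b+60)&(z<.02)&(z>-.01),
        white=(b>150)&(abs(b-r)<40)&(z<.06)&(z>.0)).items():
        for _,q in blobs(P,m&R((.3,.9),(-.5,.6)),60): print(n,nm,len(q),rect(q[:,:2]),"z",np.round(np.percentile(q[:,2],[5,50,95])*1000,1))
    for lo,hi in((.05,.083),(.083,.2),(.023,.2)):
        for _,q in blobs(P,(z>lo)&(z<hi)&R((.3,.95),(-.5,.5)),12): print(n,lo,len(q),rect(q[:,:2]),"z",np.round(np.percentile(q[:,2],[5,50,95])*1000,1))
if __name__=="__main__":
    for n in("top","scene"):
        z=np.load(n+"0.npz"); run(n,z["P"],z["im"],z["d"])
E
python3 meas.py
```

```text
top blue 67 (array([873.8, 312.9]), array([53. , 11.2]), 12.1) z [11.9 20.5 23.6]
top blue 5110 (array([502.3, 316.5]), array([329.5, 191.7]), 1.6) z [-0.5  3.5  7.2]
top cork 65 (array([ 821.4, -101.1]), array([123.8,   7.5]), -76.5) z [ 2.4 11.2 19.1]
top cork 5555 (array([588.7,   1.9]), array([272. , 203.4]), -4.1) z [-1.5  2.3  6.1]
top cork 353 (array([346.2, 527.9]), array([97.3, 43.5]), 6.8) z [-1.5  7.2 11.9]
top white 64 (array([865.3, 403.7]), array([70.1,  9.4]), 10.9) z [17.1 21.  25. ]
top white 107 (array([749.6, 179.4]), array([49.3, 26.9]), -86.0) z [ 0.8  4.  33.6]
top white 417 (array([617.1, 316.2]), array([122.4,  34.2]), 87.1) z [ 5.9 11.9 38.5]
top white 161 (array([ 505.9, -181.5]), array([246.4,   3.3]), 0.2) z [ 9.9 16.7 25.9]
top white 424 (array([500.8, 322.2]), array([120. ,  34.6]), 84.4) z [ 5.4 12.3 37.5]
top white 440 (array([380.5, 317.1]), array([123.6,  34.5]), -84.8) z [ 4.7 11.9 37.2]
top white 381 (array([321.9,  -1. ]), array([77.2, 49.8]), -72.6) z [14.8 19.7 23.9]
top 0.05 1257 (array([860.1, -89.2]), array([123.4,  88.5]), -78.0) z [65.4 75.
[... 4598 characters left out ...]
 ]
scene 0.023 478 (array([ 772.4, -185.2]), array([54.7, 51.3]), -62.3) z [27.9 60.5 71.2]
scene 0.023 2023 (array([861.6, -87.3]), array([124.3,  87.8]), -78.2) z [31.1 75.  77.5]
scene 0.023 74 (array([383.8, 317.2]), array([23.4, 11.6]), 3.8) z [25.1 38.1 40.9]
scene 0.023 2779 (array([861.4,  81.7]), array([173.2,  91.4]), 81.3) z [30.1 34.7 36.9]
scene 0.023 920 (array([742.7, 176. ]), array([65.9, 63.8]), 61.8) z [27.6 61.  85.1]
scene 0.023 86 (array([502.2, 323.9]), array([23. , 12.1]), -5.8) z [23.9 37.8 40.9]
scene 0.023 93 (array([617.9, 316.9]), array([23.1, 13.8]), -3.9) z [24.9 38.2 41.1]
scene 0.023 858 (array([748.3, 302.8]), array([52.2, 42.4]), -18.0) z [ 30.4  80.3 120. ]
```

Three carriers are present. The cover is at about (506.5, -269) mm with its handle at z 70–100. The mat is at (588.7, 1.5), yaw -4°.

```bash
python3 -m handwheel '[0.2,-0.17,0,0,0,0.0315,0.2,-0.17,0,0,0,0.0315,0.2,-0.17,0,0,0,0.0315,0.2,-0.17,0,0,0,0.0315]' 1 60
python3 -m handwheel '[0.2,-0.17,0,0,0,0.0315,0.2,-0.17,0,0,0,0.0315,0.2,-0.17,0,0,0,0.0315,0.2,-0.17,0,0,0,0.0315]'
python3 -m handwheel '[0,-0.27,0,0,0,0,0,-0.27,0,0,0,0,0,-0.27,0,0,0,0,0,-0.27,0,0,0,0,0,-0.27,0,0,0,0]'
python3 -m handwheel '[0,-0.27,0,0,0,0,0,-0.27,0,0,0,0,0,-0.27,0,0,0,0,0,-0.27,0,0,0,0,0,-0.27,0,0,0,0]'
python3 -m handwheel '[0,-0.27,0,0,0,0,0,-0.27,0,0,0,0,0,-0.27,0,0,0,0,0,-0.27,0,0,0,0,0,-0.27,0,0,0,0]'
python3 -m handwheel '[0,-0.27,0,0,0,0,0,-0.27,0,0,0,0,0,0,0,0,0,0,0,0,0,0,0,0,0,0,0,0,0,0]'
python3 - <<'E'
from h import *
from scipy.spatial.transform import Rotation as R
s=ctrl.get_state();print(s["qpos"],R.from_quat(s["tcp_rot"]).as_matrix().round(4))
im,d,c=grab("wrist");P=cloud(d,c)
print((d>0).mean())
for lo,hi in((.05,.083),(.085,.11)):
    for _,q in blobs(P,(d>0)&(P[...,2]>lo)&(P[...,2]<hi),100): print(lo,len(q),rect(q[:,:2]),np.percentile(q[:,2],[5,50,95]))
cv2.imwrite("pics/w1.png",im)
E
```

```text
time: 0.43
eef_pos: [0.3782, 0.5206, 0.2496]
tcp_rot: [0.095, 0.995, -0.0, -0.0]
contact_force: [0.7, 0.6, -0.4]
opening: 1.003
finger_force: 0.0
time: 0.77
eef_pos: [0.4986, 0.4183, 0.2498]
tcp_rot: [-0.003, 1.0, -0.0, -0.0]
contact_force: [0.3, 0.3, -0.2]
opening: 0.997
finger_force: 0.0
time: 1.18
eef_pos: [0.4971, 0.2155, 0.2496]
tcp_rot: [-0.002, 1.0, -0.0, -0.001]
contact_force: [1.4, -0.1, 0.6]
opening: 1.0
finger_force: 0.0
time: 1.6
eef_pos: [0.497, 0.0131, 0.25]
tcp_rot: [-0.002, 1.0, 0.0, -0.0]
contact_force: [1.2, 0.4, -0.8]
opening: 0.998
finger_force: 0.0
time: 2.02
eef_pos: [0.497, -0.1895, 0.25]
tcp_rot: [-0.002, 1.0, 0.0, -0.0]
contact_force: [0.7, 0.4, -1.0]
opening: 1.001
finger_force: 0.0
time: 2.43
eef_pos: [0.4973, -0.2682, 0.2496]
tcp_rot: [-0.002, 1.0, 0.001, -0.001]
contact_force: [0.1, -0.4, 0.5]
opening: 0.996
finger_force: 0.0
[-6.74320201e-01  4.66078842e-02  1.85030979e+00  4.59061551e-04
  1.24645087e+00 -2.24870396e+00] [[-1.     -0.0034 -0.0011]
 [-0.0034  1.      0.0014]
 [ 0.0011  0.0015 -1.    ]]
0.9957275390625
0.05 38986 (array([ 504.1, -271.3]), array([245.9, 176.4]), 0.2) [0.06852851 0.06967112 0.07084125]
0.085 1603 (array([ 503.5, -271.4]), array([89.2, 15.8]), 0.4) [0.0970825  0.09937444 0.10066192]
```

View pics/w1.png

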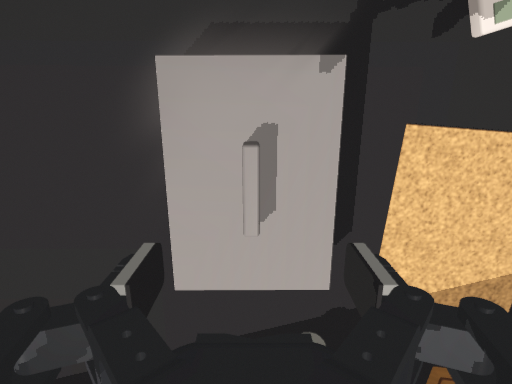

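The wrist view shows the cover roof centred at about (252,175) px and the ridge at (251,188), between the open fingers. It measures (504,-271) mm, yaw 0.3°, within 2–3 mm of the overhead views. I'll centre, descend, grip and lift.

```bash
python3 -m handwheel '[0.05,-0.017,-0.2,0,0,0,0,0,-0.25,0,0,0,0,0,-0.25,0,0,0,0,0,-0.25,0,0,0,0,0,-0.09,0,0,0]' 1 80
python3 -m handwheel '[0,0,0,0,0,0,0,0,0,0,0,0,0,0,0,0,0,0,0,0,0,0,0,0,0,0,0,0,0,0]' 0 80
python3 -m handwheel '[0,0,0,0,0,0,0,0,0,0,0,0,0,0,0,0,0,0,0,0,0,0,0,0,0,0,0,0,0,0]'
python3 -m handwheel '[0,0,0.03,0,0,0,0,0,0.03,0,0,0,0,0,0.04,0,0,0,0,0,0.05,0,0,0,0,0,0.05,0,0,0]'
```

```text
time: 2.9
eef_pos: [0.5024, -0.2669, 0.0885]
tcp_rot: [-0.003, 1.0, 0.003, -0.004]
contact_force: [-0.8, 0.8, -0.8]
opening: 1.001
finger_force: 0.0
time: 3.32
eef_pos: [0.5067, -0.2722, 0.0971]
tcp_rot: [-0.002, 1.0, -0.002, 0.002]
contact_force: [0.8, -0.3, 0.8]
opening: 0.299
finger_force: 0.0
time: 3.73
eef_pos: [0.5064, -0.2718, 0.0968]
tcp_rot: [-0.002, 1.0, -0.001, 0.001]
contact_force: [0.3, 0.7, 4.6]
opening: 0.167
finger_force: 81.0
time: 4.15
eef_pos: [0.5048, -0.2709, 0.1244]
tcp_rot: [-0.002, 1.0, 0.0, -0.001]
contact_force: [-0.0, -0.9, -4.3]
opening: 0.169
finger_force: 79.5
```

```bash
python3 -m handwheel '[0.03,0.08,0,0,0,0,0.056,0.18,0,0,0,0,0.056,0.18,0,0,0,0,0.056,0.18,0,0,0,0,0.056,0.18,0,0,0,0]' - 100
python3 -m handwheel '[0.056,0.18,0,0,0,0,0.056,0.18,0,0,0,0,0.056,0.18,0,0,0,0,0.056,0.18,0,0,0,0,0.056,0.18,0,0,0,0]'
python3 -m handwheel '[0.026,0.195,0,0,0,0,0,0,0,0,0,0,0,0,0,0,0,0,0,0,0,0,0,0]'
python3 -m handwheel '[0,0,-0.06,0,0,0,0,0,-0.06,0,0,0,0,0,-0.06,0,0,0,0,0,-0.05,0,0,0,0,0,0,0,0,0]'
python3 -m handwheel '[0,0,-0.02,0,0,0,0,0,0,0,0,0,0,0,0,0,0,0]'

```

```text
time: 4.57
eef_pos: [0.5435, -0.1493, 0.1244]
tcp_rot: [-0.002, 1.0, 0.0, -0.0]
contact_force: [0.4, 0.7, -4.3]
opening: 0.167
finger_force: 102.6
time: 4.98
eef_pos: [0.5854, -0.014, 0.1244]
tcp_rot: [-0.002, 1.0, 0.0, -0.0]
contact_force: [0.4, -0.6, -3.9]
opening: 0.162
finger_force: 102.6
time: 5.32
eef_pos: [0.5889, 0.0135, 0.1242]
tcp_rot: [-0.003, 1.0, -0.0, -0.0]
contact_force: [0.5, -0.3, -5.5]
opening: 0.164
finger_force: 102.6
time: 5.73
eef_pos: [0.5876, 0.0126, 0.0869]
tcp_rot: [-0.002, 1.0, 0.0, -0.002]
contact_force: [-0.7, 0.1, -4.5]
opening: 0.163
finger_force: 102.6
time: 5.98
eef_pos: [0.5894, 0.0129, 0.087]
tcp_rot: [-0.002, 1.0, 0.0, 0.0]
contact_force: [-0.1, -0.8, -4.2]
opening: 0.161
finger_force: 102.6
```

```bash
python3 -m handwheel '[0,0,-0.015,0,0,0,0,0,0,0,0,0,0,0,0,0,0,0]'
python3 -m handwheel '[0,0,-0.01,0,0,0,0,0,0,0,0,0,0,0,0,0,0,0]'
```

```text
time: 6.23
eef_pos: [0.59, 0.013, 0.0859]
tcp_rot: [-0.002, 1.0, -0.0, 0.001]
contact_force: [-1.7, 0.2, 1.3]
opening: 0.163
finger_force: 103.5
time: 6.48
eef_pos: [0.59, 0.013, 0.0859]
tcp_rot: [-0.002, 1.0, -0.0, 0.0]
contact_force: [-5.8, 0.9, 9.2]
opening: 0.161
finger_force: 104.7
```

```bash
python3 -m handwheel '[0,0,0.01,0,0,0,0,0,0,0,0,0,0,0,0,0,0,0,0,0,0,0,0,0,0,0,0,0,0,0]' 1 40
python3 -m handwheel '[0,0,0.05,0,0,0,0,0,0.25,0,0,0,0,0,0.27,0,0,0,0,0,0.27,0,0,0,0,0,0.25,0,0,0]'
python3 -m handwheel '[-0.06,0.2,0,0,0,0,-0.06,0.2,0,0,0,0,-0.06,0.2,0,0,0,0,-0.06,0.2,0,0,0,0,-0.06,0.2,0,0,0,0]'
python3 -m handwheel '[-0.06,0.2,0,0,0,0,-0.06,0.2,0,0,0,0,-0.06,0.2,0,0,0,0,-0.06,0.2,0,0,0,0,-0.06,0.2,0,0,0,0]'
python3 -m handwheel '[0,0,0,0,0,0,0,0,0,0,0,0,0,0,0,0,0,0]'
cat > look.py <<'E'
from h import *
import sys
tag=sys.argv[1]
O={}
for n in("top","scene","wrist"):
    im,d,c=grab(n);O[n]=(im,d,cloud(d,c));cv2.imwrite(f"pics/{n}{tag}.png",im)
import pickle;pickle.dump(O,open(f"o{tag}.pkl","wb"))
for n,(im,d,P) in O.items():
    z=P[...,2];V=(d>0)
    if n=="wrist": z_=(z>.024)&(z<.046)
    else: z_=(z>.024)&(z<.046)
    b,g,r=[im[...,i].astype(int) for i in range(3)]
    g_=(abs(b-r)<40)&(b>90)
    for _,q in blobs(P,V&z_&g_&(P[...,0]>.3)&(P[...,0]<.7)&(P[...,1]>.2)&(P[...,1]<.45),20): print(n,"tab",len(q),rect(q[:,:2]),np.percentile(q[:,2],95).round(4))
    for _,q in blobs(P,V&(z>.005)&(z<.05)&g_&(P[...,0]>.3)&(P[...,0]<.7)&(P[...,1]>.2)&(P[...,1]<.45),100): print(n,"bar",len(q),rect(q[:,:2]),np.median(q[:,2]).round(4))
    for _,q in blobs(P,V&(z>.045)&(z<.1)&(P[...,0]>.35)&(P[...,0]<.75)&(P[...,1]>-.4)&(P[...,1]<.12),300): print(n,"cover",len(q),rect(q[:,:2]),np.median(q[:,2]).round(4))
    # tray wall/flange
    m=V&(z>.009)&(z<.034)&(b>110)&(P[...,0]>.33)&(P[...,0]<.68)&(P[...,1]>-.4)&(P[...,1]<-.13)
    if m.sum()>200: print(n,"tray",rect(P[m][:,:2])); m&=z>.023; print(n,"wall",rect(P[m][:,:2]),np.median(z[m]).round(4))
E
python3 look.py 2
```

```text
time: 6.9
eef_pos: [0.5893, 0.0131, 0.0844]
tcp_rot: [-0.002, 1.0, 0.0, 0.0]
contact_force: [0.1, -0.2, -0.5]
opening: 0.859
finger_force: 0.0
time: 7.32
eef_pos: [0.5892, 0.0131, 0.2509]
tcp_rot: [-0.002, 1.0, -0.0, 0.001]
contact_force: [0.3, 0.1, 1.5]
opening: 1.0
finger_force: 0.0
time: 7.73
eef_pos: [0.5437, 0.1642, 0.2488]
tcp_rot: [-0.002, 1.0, 0.0, 0.0]
contact_force: [-0.2, -0.3, -0.3]
opening: 0.999
finger_force: 0.0
time: 8.15
eef_pos: [0.4985, 0.3145, 0.2487]
tcp_rot: [-0.002, 1.0, 0.0, 0.0]
contact_force: [-0.3, -0.5, 0.2]
opening: 1.0
finger_force: 0.0
time: 8.4
eef_pos: [0.4992, 0.3128, 0.2483]
tcp_rot: [-0.002, 1.0, -0.0, 0.0]
contact_force: [0.8, -0.6, -0.1]
opening: 0.997
finger_force: 0.0
top tab 36 (array([617.2, 315.6]), array([21.3, 11.4]), -3.7) 0.0426
top tab 30 (array([499.5, 323.2]), array([17.9, 11.9]), -1.7) 0.0419
top tab 34 (array([382.1, 316.5]), array([18.2, 11.4]), 0.8) 0.0433
top bar 397 (array([616.9, 316.6]), array([121.9,  33.5]), 86.7) 0.012
top bar 221 (array([496.2, 299.6]), array([77. , 31.6]), -89.1) 0.0125
top bar 251 (array([383.2, 295.1]),
[... 706 characters left out ...]
,  14. ]), array([246.8, 179.8]), 0.5) 0.0587
scene tray (array([ 507.6, -266.2]), array([251.2, 180.3]), 0.0)
scene wall (array([ 506.9, -269.9]), array([229.8, 164.2]), 0.2) 0.0266
wrist tab 306 (array([380. , 315.4]), array([22., 12.]), 5.4) 0.0409
wrist tab 238 (array([499.3, 321.7]), array([22.1, 12.1]), -6.8) 0.0407
wrist tab 214 (array([615.5, 315.1]), array([23.4, 11.2]), -0.6) 0.0405
wrist bar 3545 (array([379.1, 316. ]), array([121.5,  34.2]), -84.4) 0.0123
wrist bar 2712 (array([499.2, 321.7]), array([119.7,  32.5]), 83.9) 0.0123
wrist bar 2278 (array([615.5, 315.3]), array([121.7,  33.8]), 86.4) 0.0122
wrist cover 10996 (array([568.7,  71.8]), array([215.6,  87.6]), -11.3) 0.0587
```

View pics/top2.png

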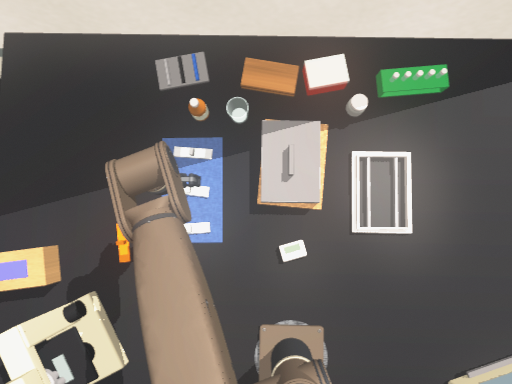

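View pics/wrist2.png

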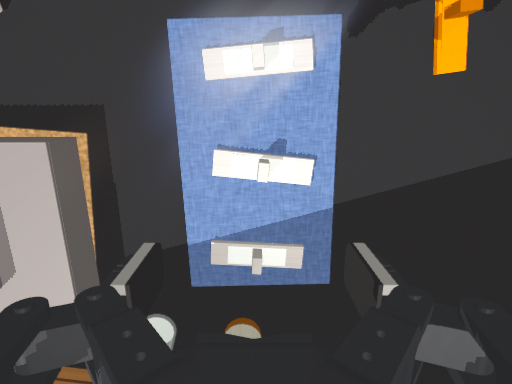

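The top view shows the cover flat on the mat, handle at (291,160), and the open tray at (382,193) with its two rails. The wrist view shows the three carriers at about (258,58), (263,168) and (257,256). The middle carrier is yawed by -6°, so I'll take that one first.

```bash
python3 -m handwheel '[0.007,0.06,-0.2,0,0,-0.068,0,0,-0.25,0,0,0,0,0,-0.25,0,0,0,0,0,-0.25,0,0,0,0,0,-0.25,0,0,0]' 1 60
python3 -m handwheel '[0,0,-0.16,0,0,0,0,0,-0.06,0,0,0,0,0,0,0,0,0,0,0,0,0,0,0]'
python3 -m handwheel '[0,0,0,0,0,0,0,0,0,0,0,0,0,0,0,0,0,0,0,0,0,0,0,0,0,0,0,0,0,0]' 0 60
python3 -m handwheel '[0,0,0,0,0,0,0,0,0,0,0,0,0,0,0,0,0,0,0,0,0,0,0,0,0,0,0,0,0,0]'
python3 -m handwheel '[0,0,0.03,0,0,0,0,0,0.05,0,0,0,0,0,0.05,0,0,0,0,0,0.2,0,0,0,0,0,0.2,0,0,0]'
python3 -c "
from h import *
im,d,c=grab('scene');cv2.imwrite('pics/s3.png',im[160:350,180:430])"
```

```text
time: 8.97
eef_pos: [0.5009, 0.321, 0.0669]
tcp_rot: [0.052, 0.999, 0.0, 0.0]
contact_force: [-0.4, 0.4, -0.0]
opening: 1.0
finger_force: 0.0
time: 9.3
eef_pos: [0.5013, 0.3218, 0.036]
tcp_rot: [0.052, 0.999, 0.0, 0.001]
contact_force: [-0.9, 0.2, 1.2]
opening: 0.998
finger_force: 0.0
time: 9.72
eef_pos: [0.5007, 0.3223, 0.036]
tcp_rot: [0.051, 0.999, 0.0, 0.001]
contact_force: [0.3, -0.6, -0.0]
opening: 0.298
finger_force: 0.0
time: 10.13
eef_pos: [0.5007, 0.3223, 0.0357]
tcp_rot: [0.051, 0.999, 0.0, 0.0]
contact_force: [0.6, 0.5, 5.0]
opening: 0.13
finger_force: 61.9
time: 10.55
eef_pos: [0.4986, 0.3213, 0.1136]
tcp_rot: [0.051, 0.999, -0.001, -0.002]
contact_force: [0.1, 0.5, -1.8]
opening: 0.128
finger_force: 61.0
```

View pics/s3.png

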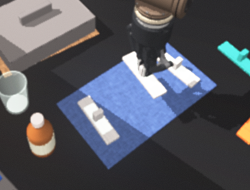

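```bash
python3 -m handwheel '[-0.023,-0.12,0,0,0,0.068,-0.023,-0.25,0,0,0,0,-0.023,-0.25,0,0,0,0,-0.023,-0.25,0,0,0,0,-0.023,-0.25,0,0,0,0]'
python3 -m handwheel '[-0.023,-0.25,0,0,0,0,-0.023,-0.25,0,0,0,0,-0.023,-0.25,0,0,0,0,-0.023,-0.25,0,0,0,0,-0.023,-0.25,0,0,0,0]'
python3 -m handwheel '[-0.023,-0.25,0,0,0,0,-0.023,-0.25,0,0,0,0,-0.023,-0.25,0,0,0,0,-0.023,-0.25,0,0,0,0,-0.023,-0.25,0,0,0,0]'
python3 -m handwheel '[-0.015,-0.2,0,0,0,0,0,-0.12,0,0,0,0,0,0,0,0,0,0,0,0,0,0,0,0]'
python3 -m handwheel '[0,0,-0.15,0,0,0,0,0,-0.12,0,0,0,0,0,-0.07,0,0,0,0,0,0,0,0,0,0,0,0,0,0,0]'
```

```text
time: 11.02
eef_pos: [0.4825, 0.1527, 0.115]
tcp_rot: [-0.003, 1.0, -0.0, 0.0]
contact_force: [0.4, -0.9, -0.7]
opening: 0.121
finger_force: 61.1
time: 11.43
eef_pos: [0.4653, -0.0351, 0.1151]
tcp_rot: [-0.002, 1.0, -0.0, 0.001]
contact_force: [-0.3, -0.2, -1.4]
opening: 0.123
finger_force: 61.1
time: 11.85
eef_pos: [0.448, -0.2229, 0.1151]
tcp_rot: [-0.002, 1.0, -0.0, 0.0]
contact_force: [1.0, -0.3, 0.0]
opening: 0.125
finger_force: 61.1
time: 12.18
eef_pos: [0.446, -0.2697, 0.1148]
tcp_rot: [-0.001, 1.0, 0.0, 0.0]
contact_force: [-0.7, 1.1, -0.3]
opening: 0.126
finger_force: 61.1
time: 12.6
eef_pos: [0.4461, -0.2677, 0.0632]
tcp_rot: [-0.003, 1.0, 0.001, -0.001]
contact_force: [-0.0, 0.3, -1.4]
opening: 0.127
finger_force: 61.1
```

```bash
python3 -m handwheel '[0,0,-0.03,0,0,0,0,0,-0.02,0,0,0,0,0,-0.01,0,0,0,0,0,0,0,0,0,0,0,0,0,0,0]'
python3 -m handwheel '[0,0,-0.006,0,0,0,0,0,0,0,0,0,0,0,0,0,0,0]'
```

```text
time: 13.02
eef_pos: [0.4464, -0.2691, 0.0548]
tcp_rot: [-0.002, 1.0, -0.0, 0.0]
contact_force: [0.4, -0.5, -0.4]
opening: 0.126
finger_force: 61.1
time: 13.27
eef_pos: [0.4463, -0.269, 0.0538]
tcp_rot: [-0.002, 1.0, -0.0, 0.0]
contact_force: [0.6, 0.3, -1.4]
opening: 0.126
finger_force: 61.1
```

```bash
python3 -m handwheel '[0,0,-0.004,0,0,0,0,0,0,0,0,0,0,0,0,0,0,0,0,0,0,0,0,0,0,0,0,0,0,0]' 1
python3 -m handwheel '[0,0,0.1,0,0,0,0,0,0.27,0,0,0,0,0,0.27,0,0,0,0,0,0.27,0,0,0,0,0,0.27,0,0,0]'
python3 -m handwheel '[0.022,0.25,0.03,0,0,0,0.022,0.25,0.03,0,0,0,0.022,0.25,0.03,0,0,0,0.022,0.25,0.03,0,0,0,0.022,0.25,0,0,0,0]'
python3 -m handwheel '[0.022,0.25,0,0,0,0,0.022,0.25,0,0,0,0,0.022,0.25,0,0,0,0,0.022,0.25,0,0,0,0,0.022,0.25,0,0,0,0]'
python3 -m handwheel '[0.022,0.25,0,0,0,0,0.022,0.25,0,0,0,0,0.022,0.25,0,0,0,0,0.022,0.25,0,0,0,0,0.022,0.25,0,0,0,0]'
python3 -m handwheel '[0,0.12,0,0,0,0,0,0,0,0,0,0,0,0,0,0,0,0]'
cat >> look.py <<'E'
for n in("top","scene"):
    im,d,P=O[n];z=P[...,2]
    V=(d>0)&(P[...,0]>.404)&(P[...,0]<.61)&(P[...,1]>-.335)&(P[...,1]<-.203)
    for _,q in blobs(P,V&(z>.0255)&(z<.05),60): print(n,"placed bar",len(q),rect(q[:,:2]-[.5065,-.2693]),np.median(q[:,2]).round(4))
    for _,q in blobs(P,V&(z>.045)&(z<.075),12): print(n,"placed tab",len(q),rect(q[:,:2]-[.5065,-.2693]),np.percentile(q[:,2],95).round(4))
E
python3 look.py 4
```

```text
time: 13.68
eef_pos: [0.4464, -0.269, 0.0532]
tcp_rot: [-0.002, 1.0, -0.0, 0.0]
contact_force: [-0.0, -0.4, 1.0]
opening: 0.825
finger_force: 0.0
time: 14.1
eef_pos: [0.4459, -0.2686, 0.2319]
tcp_rot: [-0.002, 1.0, 0.0, -0.0]
contact_force: [1.5, -0.4, -0.0]
opening: 1.002
finger_force: 0.0
time: 14.52
eef_pos: [0.463, -0.0801, 0.2495]
tcp_rot: [-0.002, 1.0, -0.0, 0.001]
contact_force: [0.6, -0.1, 0.1]
opening: 1.0
finger_force: 0.0
time: 14.93
eef_pos: [0.479, 0.108, 0.2483]
tcp_rot: [-0.002, 1.0, -0.0, 0.0]
contact_force: [0.3, 0.1, -0.1]
opening: 1.001
finger_force: 0.0
time: 15.35
eef_pos: [0.4955, 0.2955, 0.2481]
tcp_rot: [-0.002, 1.0, -0.0, 0.0]
contact_force: [0.7, 0.2, -0.1]
opening: 1.003
finger_force: 0.0
time: 15.6
eef_pos: [0.4953, 0.3122, 0.2477]
tcp_rot: [-0.003, 1.0, -0.0, -0.0]
contact_force: [0.4, -0.1, -0.2]
opening: 0.995
finger_force: 0.0
top tab 36 (array([617.3, 316.4]), array([21.8, 12.7]), -5.6) 0.0425
top tab 35 (array([382.2, 316.2]), array([18.2, 11.1]), -1.3) 0.0415
top bar 405 (array([617.6, 315.9]), array([120.4,  34.1]), 87.1) 0.0123
top bar 251 (array(
[... 745 characters left out ...]
), 0.2) 0.0273
wrist tab 299 (array([380. , 315.4]), array([22.1, 12. ]), 5.7) 0.0408
wrist tab 217 (array([615.1, 315.1]), array([22.9, 11.2]), -0.5) 0.0408
wrist bar 3507 (array([379. , 315.9]), array([122.5,  34.5]), -84.4) 0.0123
wrist bar 2289 (array([615.1, 315.4]), array([122.1,  33. ]), 86.9) 0.0121
wrist cover 10975 (array([562.7,  55.3]), array([198.3,  93.6]), -0.7) 0.0587
top placed bar 380 (array([-58.4,   1.8]), array([121.7,  30.3]), -88.9) 0.0299
top placed tab 42 (array([-58.9,   1.3]), array([18.7, 13.8]), -3.0) 0.0609
scene placed bar 234 (array([-57.2,   1.5]), array([122.7,  33. ]), 89.6) 0.0299
scene placed tab 41 (array([-55.7,   1. ]), array([21.5, 17.8]), 6.5) 0.0597
```

View pics/top4.png

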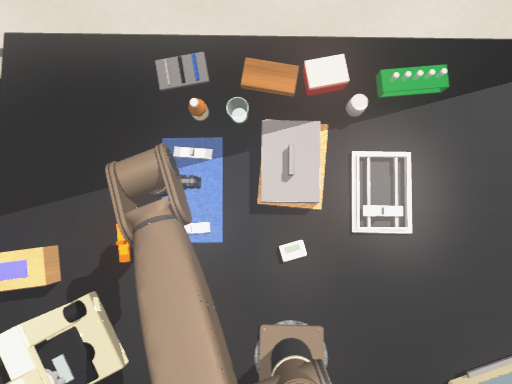

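The top view shows the first carrier square across the rails at (383,211), and the two others are unmoved. Next is the far carrier at (193,153).

```bash
python3 -m handwheel '[0.269,0.025,0,0,0,-0.038,0.269,0,0,0,0,0,0.269,0,0,0,0,0,0,0,-0.25,0,0,0,0,0,-0.25,0,0,0]' 1 60
python3 -m handwheel '[0,0,-0.25,0,0,0,0,0,-0.25,0,0,0,0,0,-0.25,0,0,0,0,0,-0.16,0,0,0,0,0,0,0,0,0]'
python3 -m handwheel '[0,0,0,0,0,0,0,0,0,0,0,0,0,0,0,0,0,0,0,0,0,0,0,0,0,0,0,0,0,0]' 0 60
python3 -m handwheel '[0,0,0,0,0,0,0,0,0,0,0,0,0,0,0,0,0,0,0,0,0,0,0,0,0,0,0,0,0,0]'
python3 -m handwheel '[0,0,0.03,0,0,0,0,0,0.05,0,0,0,0,0,0.05,0,0,0,0,0,0.2,0,0,0,0,0,0.2,0,0,0]'
```

```text
time: 16.17
eef_pos: [0.6218, 0.3138, 0.1765]
tcp_rot: [0.03, 1.0, 0.002, 0.005]
contact_force: [-0.6, 0.5, -1.5]
opening: 1.001
finger_force: 0.0
time: 16.58
eef_pos: [0.6122, 0.3119, 0.0289]
tcp_rot: [0.029, 1.0, -0.002, -0.006]
contact_force: [-0.8, -0.3, -0.1]
opening: 1.001
finger_force: 0.0
time: 17.0
eef_pos: [0.6182, 0.3157, 0.0392]
tcp_rot: [0.028, 1.0, 0.001, 0.002]
contact_force: [0.7, 1.1, -0.3]
opening: 0.298
finger_force: 0.0
time: 17.42
eef_pos: [0.6178, 0.3158, 0.0384]
tcp_rot: [0.028, 1.0, 0.0, 0.001]
contact_force: [-0.0, -0.0, 4.9]
opening: 0.125
finger_force: 62.4
time: 17.83
eef_pos: [0.615, 0.3147, 0.1145]
tcp_rot: [0.028, 1.0, -0.001, -0.003]
contact_force: [0.6, -0.2, 0.1]
opening: 0.125
finger_force: 61.3
```

```bash
python3 -m handwheel '[-0.12,-0.1,0,0,0,0.038,-0.183,-0.17,0,0,0,0,-0.183,-0.17,0,0,0,0,-0.183,-0.17,0,0,0,0,-0.061,-0.2,0,0,0,0]'
python3 -m handwheel '[0,-0.25,0,0,0,0,0,-0.25,0,0,0,0,0,-0.25,0,0,0,0,0,-0.25,0,0,0,0,0,-0.25,0,0,0,0]'
python3 -m handwheel '[0,-0.25,0,0,0,0,0,-0.25,0,0,0,0,0,-0.25,0,0,0,0,0,-0.25,0,0,0,0,0,-0.25,0,0,0,0]'
python3 -m handwheel '[0,-0.25,0,0,0,0,0,-0.2,0,0,0,0,0,-0.14,0,0,0,0,0,0,0,0,0,0,0,0,0,0,0,0]'
python3 -m handwheel '[0,0,-0.12,0,0,0,0,0,-0.12,0,0,0,0,0,-0.09,0,0,0,0,0,0,0,0,0,0,0,0,0,0,0]'
```

```text
time: 18.25
eef_pos: [0.5031, 0.1935, 0.1153]
tcp_rot: [-0.003, 1.0, -0.0, -0.002]
contact_force: [0.0, -0.1, -0.9]
opening: 0.124
finger_force: 61.4
time: 18.67
eef_pos: [0.5069, 0.0047, 0.1167]
tcp_rot: [-0.002, 1.0, -0.0, 0.0]
contact_force: [1.5, -1.3, -0.6]
opening: 0.124
finger_force: 61.4
time: 19.08
eef_pos: [0.5069, -0.183, 0.1166]
tcp_rot: [-0.002, 1.0, -0.0, 0.0]
contact_force: [0.9, 0.2, -1.0]
opening: 0.123
finger_force: 61.4
time: 19.5
eef_pos: [0.507, -0.2706, 0.1163]
tcp_rot: [-0.001, 1.0, 0.0, 0.0]
contact_force: [0.5, 0.4, -0.1]
opening: 0.125
finger_force: 61.4
time: 19.92
eef_pos: [0.5067, -0.2682, 0.0656]
tcp_rot: [-0.003, 1.0, 0.001, -0.001]
contact_force: [0.0, -0.0, -0.7]
opening: 0.127
finger_force: 61.4
```

```bash
python3 -m handwheel '[0,0,-0.03,0,0,0,0,0,-0.02,0,0,0,0,0,0,0,0,0,0,0,0,0,0,0]'
python3 -m handwheel '[0,0,-0.01,0,0,0,0,0,0,0,0,0,0,0,0,0,0,0]'
python3 -m handwheel '[0,0,-0.01,0,0,0,0,0,0,0,0,0,0,0,0,0,0,0]'
```

```text
time: 20.25
eef_pos: [0.5075, -0.2698, 0.0595]
tcp_rot: [-0.002, 1.0, -0.0, 0.0]
contact_force: [0.2, -0.0, -1.8]
opening: 0.119
finger_force: 61.4
time: 20.5
eef_pos: [0.5073, -0.2698, 0.0577]
tcp_rot: [-0.002, 1.0, -0.0, 0.0]
contact_force: [0.8, 0.4, -0.8]
opening: 0.124
finger_force: 61.4
time: 20.75
eef_pos: [0.5076, -0.27, 0.0564]
tcp_rot: [-0.002, 1.0, -0.0, 0.0]
contact_force: [0.5, -0.2, -0.1]
opening: 0.123
finger_force: 61.5
```

```bash
python3 -m handwheel '[0,0,-0.008,0,0,0,0,0,0,0,0,0,0,0,0,0,0,0]'
python3 -m handwheel '[0,0,0,0,0,0,0,0,0,0,0,0,0,0,0,0,0,0,0,0,0,0,0,0,0,0,0,0,0,0]' 1
python3 -m handwheel '[0,0,0.1,0,0,0,0,0,0.2,0,0,0,0,0,0.27,0,0,0,0,0,0.27,0,0,0,0,0,0.27,0,0,0]'
python3 -m handwheel '[0,0.25,0.04,0,0,0,0,0.25,0.04,0,0,0,0,0.25,0.04,0,0,0,0,0.25,0.02,0,0,0,0,0.25,0,0,0,0]'
python3 -m handwheel '[0,0.25,0,0,0,0,0,0.25,0,0,0,0,0,0.25,0,0,0,0,0,0.25,0,0,0,0,-0.1,0.22,0,0,0,0]'
python3 -m handwheel '[-0.16,0.22,0,0,0,0,-0.16,0.22,0,0,0,0,-0.16,0.22,0,0,0,0,-0.16,0.22,0,0,0,0,-0.1,0.22,0,0,0,0]'
python3 -m handwheel '[0,0.2,0,0,0,0,0,0.1,0,0,0,0,0,0,0,0,0,0,0,0,0,0,0,0]'
python3 look.py 5
```

```text
time: 21.0
eef_pos: [0.5076, -0.27, 0.0563]
tcp_rot: [-0.002, 1.0, -0.0, -0.0]
contact_force: [-1.7, 1.2, 6.7]
opening: 0.127
finger_force: 62.5
time: 21.42
eef_pos: [0.5071, -0.2696, 0.0546]
tcp_rot: [-0.002, 1.0, 0.0, -0.0]
contact_force: [0.1, -0.6, -0.4]
opening: 0.827
finger_force: 0.0
time: 21.83
eef_pos: [0.5069, -0.2694, 0.2226]
tcp_rot: [-0.002, 1.0, 0.0, -0.0]
contact_force: [0.2, -0.2, 0.2]
opening: 0.999
finger_force: 0.0
time: 22.25
eef_pos: [0.5074, -0.0808, 0.2435]
tcp_rot: [-0.002, 1.0, -0.0, 0.001]
contact_force: [0.6, -0.5, 0.3]
opening: 1.003
finger_force: 0.0
time: 22.67
eef_pos: [0.4931, 0.1028, 0.2426]
tcp_rot: [-0.002, 1.0, 0.0, 0.001]
contact_force: [-0.2, -0.9, 1.1]
opening: 1.0
finger_force: 0.0
time: 23.08
eef_pos: [0.3789, 0.2671, 0.2422]
tcp_rot: [-0.002, 1.0, 0.0, -0.0]
contact_force: [1.2, 0.6, 0.1]
opening: 0.998
finger_force: 0.0
time: 23.42
eef_pos: [0.3809, 0.3112, 0.2421]
tcp_rot: [-0.003, 1.0, -0.0, -0.0]
contact_force: [0.1, -0.3, -0.6]
opening: 1.002
finger_force: 0.0
top bar 151 (array([385. , 293.9]), array([75.8, 30.7]), -88.6) 0.0119
top cov
[... 756 characters left out ...]
 78.8]), -89.7) 0.0586
wrist cover 598 (array([633. ,  80.7]), array([45.5, 41.3]), 82.7) 0.0586
top placed bar 360 (array([2. , 0.8]), array([120.9,  30.7]), -89.1) 0.03
top placed bar 382 (array([-58.3,   1.3]), array([121.4,  30.3]), -88.8) 0.0297
top placed tab 42 (array([1.5, 0.5]), array([20.8, 12.9]), 0.6) 0.0609
top placed tab 42 (array([-59. ,   1.7]), array([18., 13.]), -0.7) 0.06
scene placed bar 236 (array([-57.3,   0.6]), array([123.8,  33.7]), 89.4) 0.03
scene placed bar 247 (array([2.2, 1.3]), array([123.4,  33.1]), 88.9) 0.0301
scene placed tab 40 (array([-57.7,   3. ]), array([23.2, 13.8]), 4.5) 0.0598
scene placed tab 41 (array([3.2, 1.4]), array([21.3, 15.4]), -8.5) 0.0593
```

View pics/top5.png

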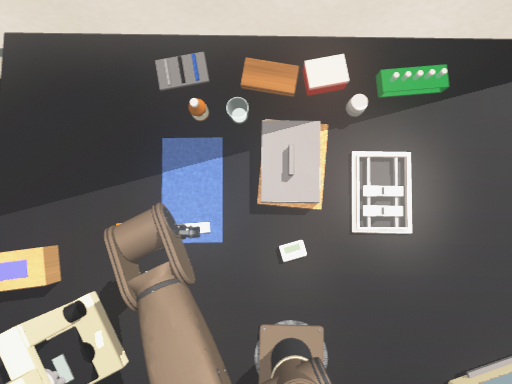

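The top view shows two carriers square on the rails at (383,191) and (383,211). The last one is still on the pad under the gripper.

```bash
python3 -m handwheel '[0,0.03,-0.2,0,0,0.059,0,0,-0.25,0,0,0,0,0,-0.25,0,0,0,0,0,-0.25,0,0,0,0,0,-0.2,0,0,0]' 1 60
python3 -m handwheel '[0,0,-0.12,0,0,0,0,0,-0.07,0,0,0,0,0,-0.03,0,0,0,0,0,0,0,0,0]'
python3 -m handwheel '[0,0,0,0,0,0,0,0,0,0,0,0,0,0,0,0,0,0,0,0,0,0,0,0,0,0,0,0,0,0]' 0 60
python3 -m handwheel '[0,0,0,0,0,0,0,0,0,0,0,0,0,0,0,0,0,0,0,0,0,0,0,0,0,0,0,0,0,0]'
python3 -m handwheel '[0,0,0.03,0,0,0,0,0,0.05,0,0,0,0,0,0.05,0,0,0,0,0,0.2,0,0,0,0,0,0.2,0,0,0]'
```

```text
time: 23.98
eef_pos: [0.3807, 0.3136, 0.0674]
tcp_rot: [-0.047, 0.999, -0.0, -0.001]
contact_force: [0.1, 0.0, -0.4]
opening: 1.0
finger_force: 0.0
time: 24.32
eef_pos: [0.3815, 0.3147, 0.0366]
tcp_rot: [-0.048, 0.999, -0.0, -0.0]
contact_force: [-0.4, -0.3, 0.0]
opening: 0.997
finger_force: 0.0
time: 24.73
eef_pos: [0.3817, 0.3156, 0.0377]
tcp_rot: [-0.048, 0.999, 0.0, 0.001]
contact_force: [0.1, 0.1, 0.2]
opening: 0.299
finger_force: 0.0
time: 25.15
eef_pos: [0.3818, 0.3156, 0.0375]
tcp_rot: [-0.048, 0.999, 0.0, 0.0]
contact_force: [-0.6, -0.0, 4.7]
opening: 0.125
finger_force: 61.2
time: 25.57
eef_pos: [0.3797, 0.3145, 0.1158]
tcp_rot: [-0.048, 0.999, -0.001, -0.002]
contact_force: [0.7, 0.4, -0.6]
opening: 0.126
finger_force: 60.3
```

```bash
python3 -m handwheel '[0.15,-0.15,0,0,0,-0.059,0.15,-0.15,0,0,0,0,0.15,-0.15,0,0,0,0,0.15,-0.15,0,0,0,0,0.15,-0.15,0,0,0,0]'
python3 -m handwheel '[0,-0.25,0,0,0,0,0,-0.25,0,0,0,0,0,-0.25,0,0,0,0,0,-0.25,0,0,0,0,0,-0.25,0,0,0,0]'
python3 -m handwheel '[0,-0.25,0,0,0,0,0,-0.25,0,0,0,0,0.15,-0.2,0,0,0,0,0.15,-0.2,0,0,0,0,0.15,-0.2,0,0,0,0]'
python3 -m handwheel '[0.02,-0.25,0,0,0,0,0,-0.25,0,0,0,0,0,-0.2,0,0,0,0,0,-0.1,0,0,0,0,0,0,0,0,0,0]'
python3 -m handwheel '[0,0,-0.12,0,0,0,0,0,-0.12,0,0,0,0,0,-0.09,0,0,0,0,0,0,0,0,0,0,0,0,0,0,0]'
```

```text
time: 25.98
eef_pos: [0.4945, 0.2017, 0.1169]
tcp_rot: [-0.002, 1.0, 0.0, 0.0]
contact_force: [0.4, 0.6, -1.5]
opening: 0.121
finger_force: 60.4
time: 26.4
eef_pos: [0.4933, 0.0136, 0.1168]
tcp_rot: [-0.002, 1.0, -0.0, 0.0]
contact_force: [1.6, -1.1, -0.7]
opening: 0.124
finger_force: 60.3
time: 26.82
eef_pos: [0.5615, -0.1515, 0.1168]
tcp_rot: [-0.001, 1.0, 0.0, 0.0]
contact_force: [0.2, -0.3, 0.1]
opening: 0.127
finger_force: 60.4
time: 27.23
eef_pos: [0.5641, -0.2729, 0.1168]
tcp_rot: [-0.0, 1.0, -0.001, 0.0]
contact_force: [-0.2, 0.3, -1.1]
opening: 0.125
finger_force: 60.4
time: 27.65
eef_pos: [0.5636, -0.2681, 0.0658]
tcp_rot: [-0.003, 1.0, 0.001, -0.001]
contact_force: [0.1, -0.8, 0.1]
opening: 0.125
finger_force: 60.4
```

```bash
python3 -m handwheel '[0,0,-0.03,0,0,0,0,0,-0.02,0,0,0,0,0,-0.01,0,0,0,0,0,0,0,0,0,0,0,0,0,0,0]'
python3 -m handwheel '[0,0,-0.01,0,0,0,0,0,0,0,0,0,0,0,0,0,0,0]'
python3 -m handwheel '[0,0,-0.005,0,0,0,0,0,0,0,0,0,0,0,0,0,0,0]'
python3 -m handwheel '[0,0,0,0,0,0,0,0,0,0,0,0,0,0,0,0,0,0,0,0,0,0,0,0,0,0,0,0,0,0]' 1
python3 -m handwheel '[0,0,0.1,0,0,0,0,0,0.2,0,0,0,0,0,0.27,0,0,0,0,0,0.27,0,0,0,0,0,0.27,0,0,0]'
python3 -m handwheel '[0,0.25,0.04,0,0,0,0,0.25,0.04,0,0,0,0,0.25,0.04,0,0,0,0,0.25,0,0,0,0,0.05,0.25,0,0,0,0]'
python3 -m handwheel '[0.07,0.25,0,0,0,0,0.05,0.25,0,0,0,0,0,0.15,0,0,0,0,0,0,0,0,0,0,0,0,0,0,0,0]'
python3 look.py 6
```

```text
time: 28.07
eef_pos: [0.5645, -0.2698, 0.0582]
tcp_rot: [-0.002, 1.0, -0.0, 0.0]
contact_force: [-0.1, 0.2, -1.6]
opening: 0.126
finger_force: 60.4
time: 28.32
eef_pos: [0.5643, -0.2697, 0.0564]
tcp_rot: [-0.002, 1.0, 0.0, -0.0]
contact_force: [0.7, 0.0, -0.9]
opening: 0.124
finger_force: 60.4
time: 28.57
eef_pos: [0.5643, -0.2697, 0.0556]
tcp_rot: [-0.002, 1.0, 0.0, -0.0]
contact_force: [-0.1, -0.8, -1.7]
opening: 0.125
finger_force: 60.5
time: 28.98
eef_pos: [0.5644, -0.2698, 0.0558]
tcp_rot: [-0.002, 1.0, -0.0, 0.0]
contact_force: [0.0, 0.6, 0.3]
opening: 0.831
finger_force: 0.0
time: 29.4
eef_pos: [0.5639, -0.2694, 0.2236]
tcp_rot: [-0.002, 1.0, 0.0, -0.0]
contact_force: [0.3, -0.4, 0.6]
opening: 1.001
finger_force: 0.0
time: 29.82
eef_pos: [0.5712, -0.0807, 0.2411]
tcp_rot: [-0.002, 1.0, -0.0, 0.001]
contact_force: [1.5, 0.2, -0.3]
opening: 0.997
finger_force: 0.0
time: 30.23
eef_pos: [0.5897, 0.0164, 0.2401]
tcp_rot: [-0.003, 1.0, -0.0, -0.0]
contact_force: [0.9, 1.1, -0.2]
opening: 1.0
finger_force: 0.0
top cover 476 (array([588.9,  86.9]), array([244.5,  30.1]), 0.3) 0.0585
t
[... 620 characters left out ...]
]), -88.9) 0.0298
top placed bar 367 (array([1.8, 0.8]), array([121. ,  30.6]), -89.4) 0.0302
top placed bar 382 (array([-58.4,   1.4]), array([121.2,  30.3]), -88.9) 0.0298
top placed tab 42 (array([58.2,  1.3]), array([21.7, 13.4]), -1.1) 0.0608
top placed tab 39 (array([1.8, 1. ]), array([21.6, 13. ]), -2.4) 0.0609
top placed tab 39 (array([-59. ,   1.5]), array([17.9, 12.8]), 0.1) 0.06
scene placed bar 249 (array([3.1, 1.1]), array([123.6,  32.3]), -89.3) 0.0299
scene placed bar 257 (array([59.5,  1.3]), array([123.6,  32.5]), -89.9) 0.0302
scene placed tab 25 (array([6.9, 2.7]), array([18. , 12.2]), -28.0) 0.0586
scene placed tab 45 (array([60.1,  1.5]), array([21.9, 17. ]), 5.9) 0.0589
```

View pics/top6.png

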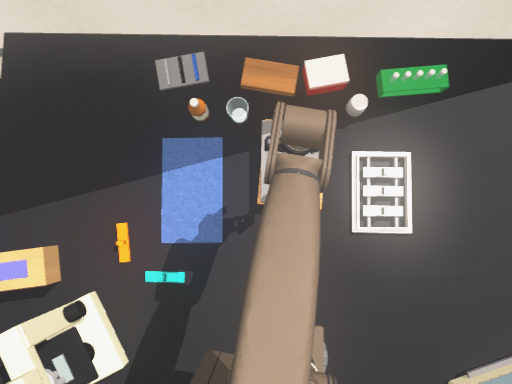

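The top view shows all three carriers side by side across the rails at (383,172), (383,191) and (383,211). They measure level and square. Now I'll grip the cover handle again.

```bash
python3 -m handwheel '[0,-0.01,-0.2,0,0,0,0,0,-0.25,0,0,0,0,0,-0.25,0,0,0,0,0,-0.2,0,0,0,0,0,-0.12,0,0,0]' 1 100
python3 -m handwheel '[0,0,0,0,0,0,0,0,0,0,0,0,0,0,0,0,0,0,0,0,0,0,0,0,0,0,0,0,0,0]' 0 100
python3 -m handwheel '[0,0,0,0,0,0,0,0,0,0,0,0,0,0,0,0,0,0,0,0,0,0,0,0,0,0,0,0,0,0]'
python3 -m handwheel '[0,0,0.05,0,0,0,0,0,0.1,0,0,0,0,0,0.15,0,0,0,0,0,0.15,0,0,0,0,0,0.05,0,0,0]'
python3 -m handwheel '[0,0,0,0,0,0,0,0,0,0,0,0]'
```

```text
time: 30.8
eef_pos: [0.5873, 0.0124, 0.0828]
tcp_rot: [-0.001, 1.0, 0.0, -0.003]
contact_force: [-0.1, 0.9, -0.2]
opening: 1.001
finger_force: 0.0
time: 31.22
eef_pos: [0.5913, 0.0134, 0.0895]
tcp_rot: [-0.002, 1.0, -0.0, 0.002]
contact_force: [-1.0, -0.0, -0.4]
opening: 0.303
finger_force: 0.0
time: 31.63
eef_pos: [0.5912, 0.0133, 0.0895]
tcp_rot: [-0.002, 1.0, -0.001, 0.002]
contact_force: [-1.2, -1.9, 6.2]
opening: 0.158
finger_force: 99.0
time: 32.05
eef_pos: [0.5907, 0.014, 0.1648]
tcp_rot: [-0.002, 1.0, -0.0, 0.002]
contact_force: [0.8, 0.2, -4.5]
opening: 0.16
finger_force: 98.1
time: 32.22
eef_pos: [0.5891, 0.014, 0.1612]
tcp_rot: [-0.002, 1.0, 0.0, -0.001]
contact_force: [0.0, 0.1, -5.1]
opening: 0.162
finger_force: 98.1
```

```bash
python3 -m handwheel '[-0.03,-0.1,0,0,0,0,-0.06,-0.2,0,0,0,0,-0.06,-0.2,0,0,0,0,-0.06,-0.2,0,0,0,0,-0.06,-0.2,0,0,0,0]'
python3 -m handwheel '[-0.06,-0.2,0,0,0,0,-0.06,-0.2,0,0,0,0,-0.06,-0.2,0,0,0,0,-0.06,-0.2,0,0,0,0,-0.04,-0.13,0,0,0,0]'
python3 -m handwheel '[-0.007,-0.06,0,0,0,0,0,0,0,0,0,0,0,0,0,0,0,0,0,0,0,0,0,0]'
python3 - <<'E'
from h import *
for n in("top","scene"):
    im,d,c=grab(n);P=cloud(d,c);z=P[...,2];cv2.imwrite(f"pics/{n}7.png",im)
    b=im[...,0].astype(int)
    V=(d>0)&(P[...,0]>.35)&(P[...,0]<.68)&(P[...,1]>-.4)&(P[...,1]<-.13)
    for lo,hi in((.11,.142),(.009,.035)):
        for _,q in blobs(P,V&(z>lo)&(z<hi)&(b>60),200): print(n,lo,len(q),rect(q[:,:2]),np.percentile(q[:,2],[5,50,95]),(q[:,:2].min(0)*1000).round(),(q[:,:2].max(0)*1000).round())
E
```

```text
time: 32.63
eef_pos: [0.5472, -0.1215, 0.1592]
tcp_rot: [-0.002, 1.0, 0.001, -0.002]
contact_force: [0.6, 0.3, -5.4]
opening: 0.163
finger_force: 98.2
time: 33.05
eef_pos: [0.5051, -0.2624, 0.1594]
tcp_rot: [-0.001, 1.0, 0.001, -0.002]
contact_force: [0.1, -0.0, -4.2]
opening: 0.159
finger_force: 98.3
time: 33.38
eef_pos: [0.5061, -0.2681, 0.1609]
tcp_rot: [-0.002, 1.0, 0.001, -0.001]
contact_force: [-0.9, 0.2, -5.4]
opening: 0.16
finger_force: 98.3
top 0.11 2981 (array([ 504.5, -265.3]), array([246.6, 174.8]), 0.2) [0.12521147 0.12961886 0.13305125] [ 381. -352.] [ 628. -178.]
top 0.009 390 (array([ 506.5, -185.6]), array([247.4,  13. ]), 0.6) [0.01007962 0.01395288 0.0255837 ] [ 383. -193.] [ 630. -178.]
scene 0.11 3146 (array([ 506.1, -266.7]), array([247.2, 182.5]), 0.2) [0.11555484 0.12990697 0.13245872] [ 382. -358.] [ 630. -175.]
scene 0.009 1352 (array([ 506.9, -267.3]), array([252.3, 184.4]), 0.2) [0.01079729 0.01908443 0.02985986] [ 380. -359.] [ 633. -175.]
```

View pics/scene7.png

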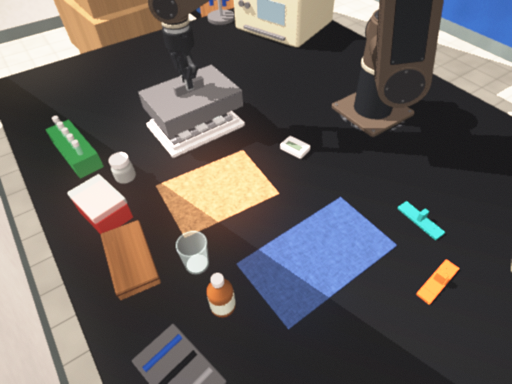

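The scene view shows the cover level above the tray at (190,100), with the carriers visible beneath. It is offset about -1 mm in x and +3 mm in y, so I'll correct that and lower gently.

```bash
python3 -m handwheel '[0.006,-0.02,-0.08,0,0,0,0,0,-0.1,0,0,0,0,0,-0.08,0,0,0,0,0,-0.03,0,0,0,0,0,0,0,0,0]'
python3 -m handwheel '[0,0,-0.02,0,0,0,0,0,-0.02,0,0,0,0,0,-0.02,0,0,0,0,0,0,0,0,0]'
python3 -m handwheel '[0,0,-0.015,0,0,0,0,0,-0.015,0,0,0,0,0,-0.015,0,0,0,0,0,0,0,0,0]'
```

```text
time: 33.9
eef_pos: [0.506, -0.2714, 0.116]
tcp_rot: [-0.002, 1.0, 0.002, -0.002]
contact_force: [-1.1, 1.1, -5.0]
opening: 0.166
finger_force: 98.1
time: 34.23
eef_pos: [0.5071, -0.2727, 0.1094]
tcp_rot: [-0.002, 1.0, 0.0, -0.0]
contact_force: [-0.0, 1.0, -5.3]
opening: 0.158
finger_force: 98.2
time: 34.57
eef_pos: [0.5068, -0.2725, 0.1023]
tcp_rot: [-0.002, 1.0, 0.0, -0.0]
contact_force: [-0.6, -0.3, -4.8]
opening: 0.159
finger_force: 98.2
```

```bash
python3 -m handwheel '[0,0,-0.01,0,0,0,0,0,-0.01,0,0,0,0,0,0,0,0,0,0,0,0,0,0,0]'
python3 -m handwheel '[0,0,-0.01,0,0,0,0,0,0,0,0,0,0,0,0,0,0,0]'
python3 -m handwheel '[0,0,-0.007,0,0,0,0,0,0,0,0,0,0,0,0,0,0,0]'
```

```text
time: 34.9
eef_pos: [0.5074, -0.2729, 0.1005]
tcp_rot: [-0.002, 1.0, -0.0, 0.0]
contact_force: [-1.6, 0.8, -1.1]
opening: 0.16
finger_force: 98.9
time: 35.15
eef_pos: [0.5074, -0.2729, 0.1005]
tcp_rot: [-0.002, 1.0, -0.0, -0.0]
contact_force: [-4.4, 3.3, 7.1]
opening: 0.16
finger_force: 99.9
time: 35.4
eef_pos: [0.5074, -0.2729, 0.1005]
tcp_rot: [-0.002, 1.0, 0.0, -0.0]
contact_force: [-6.9, 4.0, 11.9]
opening: 0.157
finger_force: 100.6
```

```bash
python3 -m handwheel '[0,0,0.015,0,0,0,0,0,0,0,0,0,0,0,0,0,0,0,0,0,0,0,0,0,0,0,0,0,0,0]' 1
python3 -m handwheel '[0,0,0.05,0,0,0,0,0,0.2,0,0,0,0,0,0.25,0,0,0,0,0,0.25,0,0,0,0,0,0.2,0,0,0]'
python3 -m handwheel '[0,0.25,0,0,0,0,0,0.25,0,0,0,0,0,0.25,0,0,0,0,0,0.25,0,0,0,0,0,0.25,0,0,0,0]'
python3 -m handwheel '[0,0.25,0,0,0,0,0,0.25,0,0,0,0,0,0.1,0,0,0,0,0,0,0,0,0,0,0,0,0,0,0,0]'
python3 look.py 8 | grep -E "cover|tray|wall"
python3 - <<'E'
import pickle,numpy as np
from h import *
for n in("top","scene"):
    im,d,P=pickle.load(open("o8.pkl","rb"))[n];z=P[...,2]
    m=(d>0)&(P[...,0]>.4)&(P[...,0]<.61)&(P[...,1]>-.34)&(P[...,1]<-.2)&(z>.05)&(z<.082)
    q=P[m];A=np.c_[q[:,:2],np.ones(len(q))];k=np.linalg.lstsq(A,q[:,2],rcond=None)[0];print(n,"tilt",k[:2],"z",np.median(q[:,2]))
    for _,q in blobs(P,(d>0)&(z>.03)&(z<.2)&(P[...,0]>.7)&(P[...,0]<.8)&(P[...,1]>-.25)&(P[...,1]<.35),100): print(n,rect(q[:,:2]))
E
```

```text
time: 35.82
eef_pos: [0.5073, -0.2728, 0.0994]
tcp_rot: [-0.002, 1.0, -0.0, 0.0]
contact_force: [-0.4, 0.4, 0.2]
opening: 0.861
finger_force: 0.0
time: 36.23
eef_pos: [0.5076, -0.273, 0.2456]
tcp_rot: [-0.002, 1.0, -0.001, 0.001]
contact_force: [0.5, -0.4, -0.1]
opening: 1.002
finger_force: 0.0
time: 36.65
eef_pos: [0.5069, -0.0837, 0.2427]
tcp_rot: [-0.002, 1.0, -0.0, 0.001]
contact_force: [1.0, -0.6, -0.6]
opening: 0.999
finger_force: 0.0
time: 37.07
eef_pos: [0.5072, 0.0054, 0.2425]
tcp_rot: [-0.003, 1.0, -0.0, 0.0]
contact_force: [-0.5, -1.0, 0.8]
opening: 0.999
finger_force: 0.0
top cover 5155 (array([ 505.7, -271.7]), array([245.5, 178.4]), 0.3) 0.0693
top tray (array([ 496.2, -185.3]), array([259.1,  70.3]), 15.9)
top wall (array([ 504.9, -183.7]), array([243.4,   1.7]), 0.1) 0.0261
scene cover 3389 (array([ 507. , -271.2]), array([247.7, 182. ]), 0.3) 0.0693
scene tray (array([ 546.2, -210. ]), array([303.8, 145.5]), -34.4)
scene wall (array([ 572.8, -219.1]), array([262.4, 123. ]), -41.4) 0.029
wrist cover 18367 (array([ 503.7, -229.6]), array([245.7,  90.9]), -0.0) 0.0696
wrist tray (array([ 503.8, -183.9]), array([249.6,  10.5]), 1.0)
wrist wall (array([0., 0.]), array([0., 0.]), 0.0) nan
top tilt [ 0.00176666 -0.0004842 ] z 0.06921167561120088
top (array([ 767.3, -185.9]), array([52.7, 49.8]), 87.8)
top (array([740.9, 175.3]), array([64.8, 62.4]), 0.3)
top (array([741.9, 295.2]), array([50.5, 45.9]), -49.2)
scene tilt [-0.00017946  0.00072642] z 0.06958801818588894
scene (array([ 770.8, -186.7]), array([53., 53.]), 41.7)
scene (array([742.2, 175.6]), array([66. , 63.5]), 63.9)
scene (array([748.1, 302.7]), array([52.1, 42.6]), -17.3)
  return _methods._mean(a, axis=axis, dtype=dtype,
  ret = ret.dtype.type(ret / rcount)
```

View pics/scene8.png

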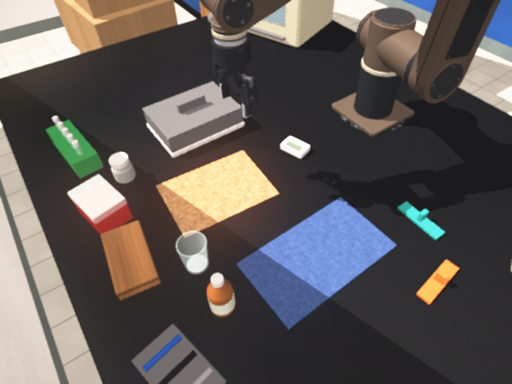

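The scene view shows the cover fully seated on the tray at (194,118). It is level, with its roof at 69.4 mm as at the start, and centred within about 2 mm. The bottle, jar and beaker have not moved. Handing in.

```bash
python3 -c "
from plant import ctrl
print(ctrl.sign_off())"
```

```text
the job is handed in; nothing more can be done
None
```

I moved all three carriers from the pad onto the rails, square and level, put the cover back fully down on the tray, left the bottle, jar and beaker where they stood, and handed the job in; sign-off gave no verdict.

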